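Open the child-resistant reagent bottle

TASK

Open the amber reagent bottle that stands in the grey holder block: press its child-resistant cap down with a steady 15 to 20 N (much harder cracks the glass neck) while turning it counter-clockwise, lift the cap off, and set it down gently, top up, on the floor of the steel tray, without dropping it. Do not shift the other things on the bench.

Things in the scene. Friction and masses are not known exactly. Their poses are not given: they have to be found in the camera images.
- bottle: The reagent bottle: squat amber glass, 68 mm in diameter, gripped in a square grey holder block (100 x 100 x 22 mm) screwed to the bench; neither can move. Origin: on the bottle's axis at the bench; z up. The shoulder ends 71 mm up; a neck 30 mm in diameter rises from it into the cap. The underside of the closed cap is 84 mm above the origin, its top 127 mm.
- cap: The bottle's white child-resistant cap: a ribbed round outer shell 56 mm wide over an inner cap, 43 mm tall, about 50 g, closed on the bottle and coaxial with it at the start. Origin: on the axis at the inner cap's underside; z up out of the top. Turned without pressing, or pressed too lightly, the shell only ratchets round. Counter-clockwise seen from above opens.
- cap_grip (a point): On the cap's axis 27 mm above its underside: the height to grip the shell, which spans 8 to 43 mm. The shell rides on a light spring (2 N, plus 0.3 N per mm) and sinks 2 to 9 mm (different each time, cannot be seen) before its teeth bite; from there it yields about 1 mm per 10 N. Under 14 N of push the teeth slip; 15 to 20 N is right.
- bottle_neck (a point): On the bottle's axis, 84 mm up, at the closed cap's underside. Lugs of the neck hold the cap down until the driven inner cap has turned 45 degrees (stop at 60), so turn the shell 85 to 90 degrees in all, play included, then lift straight off. Past the stop the teeth skip harmlessly at 15 to 20 N of push; at 28 N or more the neck cracks there.
- tray: Shallow square steel tray, 170 x 170 mm outside, walls 14 mm high and 4 mm thick, floor 4 mm thick, fixed to the bench. Origin: centre of its underside on the bench; z up.
- tray_in (a point): Centre of the upper face of the tray's floor, 4 mm above the bench.
- vial_a: Small clear sample vial with an orange stopper, 27 mm wide, 44 mm tall; loose bystander. Origin: its underside.
- vial_b: Small clear sample vial with a yellow stopper, 27 mm wide, 44 mm tall; loose bystander. Origin: its underside.
- vial_c: Small clear sample vial with an orange stopper, 27 mm wide, 44 mm tall; loose bystander. Origin: its underside.
- bottle_plain: Slim amber bottle, 48 mm wide, 110 mm tall; loose bystander. Origin: its underside.
- jar_plain: White jar, 60 mm wide, 70 mm tall; loose bystander. Origin: its underside.
- tip_box: Clear box, 85 x 120 x 50 mm; loose bystander. Origin: its underside.
- marker: Marker pen lying on the bench, 135 mm long, 16 mm thick; loose bystander. Origin: its underside at mid-length.
Not all that is in view belongs to the job. Leave any green look-alike of the bottle alone.

How it is judged:
On the way:
1. the cap is lifted clear off the bottle's neck (z of cap in the frame of bottle above 0.115 m), for 0.1 s.
At the end, for the whole second after the job is handed in: The cap stands top up (within 0.1 rad) on the tray's floor (underside within 4 mm of it), its axis within 62 mm of the tray's centre along each side of the tray, at rest (x of cap in the frame of tray_in between -0.062 and 0.062 m and y of cap in the frame of tray_in between -0.062 and 0.062 m and z of cap in the frame of tray_in below 0.004 m and angle between cap's own z axis and vertical below 0.1 rad and linear speed of cap below 0.02 m/s); the robot touches nothing.
It fails at once if push and twist (or pull) between cap and bottle together (the sum over all their contacts) exceed 65 N, and the neck cracks (contact force between cap and bottle above 65 N).
It fails at once if the cap is dropped (falls faster than 0.6 m/s out of the fingers) (linear speed of cap above 0.6 m/s and contact force between cap and the fingers below 0.05 N).
It fails at once if the cap is rammed into the tray with more than 40 N (contact force between cap and tray above 40 N).
It fails at once if a bystander is moved by more than 20 mm (distance of any of vial_a, vial_b, vial_c, bottle_plain, jar_plain, tip_box, marker from where it was at the start of the episode above 0.02 m).
It also fails if it takes over 51 s, if anything falls off the work surface, if the arm or the gripper's body presses on something with over 40 N, if the wrist force passes 120 N, or if a joint passes its speed limit or range.

ROBOT

A 6-joint arm with a two-finger parallel gripper is mounted at the origin on the work surface. World frame = base frame: x ahead of the robot, y to its left, z up, the work surface at z = 0. Lengths are in m, angles in rad, forces in N, time in s.
With the tool pointing down it reaches from about 0.35 to 0.85 m from the base axis. Payload 8.1 kg.
Tool frame: the origin (TCP) lies at the very end of the fingers, on their centre line; the grasp point (between the pads) lies 19 mm behind it; z points along the fingers, y is the direction in which the jaws open and shut (so a half turn about z gives the same grasp; the last joint's range is limited). The gripper opens to 93 mm and grips with 3 to 60 N. Pads are 15 mm wide; open, the fingers measure 128 mm over their backs; the gripper's body (75 mm by 188 mm) begins 65 mm behind the grasp point.
Start: joints at [1.114, 0.13, 1.488, -0, 1.523, -0.085], TCP at [0.218, 0.559, 0.219] pointing down, gripper open.
Joint ranges: [-2.96, 2.96], [-0.89, 2.26], [0.02, 2.5], [-1.34, 4.48], [0, 2.73], [-2.66, 2.66]. Speed limits (rad/s): [2.39, 2.39, 2.79, 3.14, 3.14, 3.14].

INTERFACE

Orientations are given as a rotation vector (axis times angle).
In Python, from plant import * gives the robot as it stands.
- The arm moves only by the tool apply_moves, never from a script. Its argument "commands" is one flat list of numbers, 7 for each row, row after row: the shift along the world's x, y, z in cm, then the turn, a rotation vector about the world's x, y, z in rad, then the finger opening in cm, from 0 to 9.3. A call has 1 to 8 rows; each row shifts and turns the pose as measured when the row begins; what a row does not reach is not made up. A row lasts 1/8 s, in which the tool goes at most 62.5 mm and 10.7 degrees, less where a joint would pass 70% of its speed; a pose out of reach is approached as far as the arm can. A call with a gripper value outside its range is refused whole. The fingers move at their own pace and stop on an object; "squeeze" is the grip in N (left out, the last holds). Time passes only in rows, so rows that do not move let the fingers close. It gives the time, the measured TCP pose, the force and the opening at its end, in the units of the state.
- read_state(): the state, without advancing time (a new reading comes with each control period).
- read_camera(name): name is "scene" or "top"; returns (picture, depth): 384x512x3 uint8, blue, green, red; 384x512 float32, m along the optical axis (not along the pixel's ray), 0 where there is no reading.
- camera_model(name): a dict with "intrinsics" (3x3 intrinsics, pixels), "R" (3x3) and "t" (3): a world point X has camera coordinates R X + t. Camera axes: x right, y down, z forward; pixel columns grow to the right and rows downward; lengths in m; the calibration is good to about 2 mm. A picture is of the moment at which its call begins. camera_model takes no time and is no camera call.
- close_job(): hands the job in, once; it reports no verdict.
Trained networks look in the newest picture that a camera, given by its name, has taken for a name from the list of things; names that differ only in an ending like _2 or _b are one class to them, and where a whole thing is asked for, a point or a joint stands for the part that bears it (a point fixed in the world has none). Each returns a list of dicts, best first, with "conf" (0 to 1); they miss things now and then, are a little off and sometimes report something else, mostly with a low value. They report only what shows in the picture. A call takes as long as a camera call. They do not tell look-alikes from the thing itself.
- find_in(query, camera): "point" ([x, y, z] in m, in the coordinates of the camera as it stood for that picture, good to about 4 mm: the middle of the surface that is visible of it).
- cut_out(query, camera): "mask" (384x512 bool, what is visible of it).
- spot_point(query, camera): "point" ([x, y, z] in m, in the coordinates of the camera as it stood for that picture, good to about 4 mm: a listed point, or the origin of a listed thing).
The state is a dict: "t": time; "q": joint angles; "dq": joint speeds; "joint_torque": joint torques, N m; "tool_pos": TCP position; "orientation": TCP orientation; "force": force on the tool from outside, world axes, zero at the start; "wrist_torque": the same for the moment, N m; "opening": finger opening in m.
Only numpy, scipy, OpenCV 4.12 (cv2) and the standard library are available. Lean on these libraries where they do the work, as an engineer would, in place of code of your own. Each camera call takes 0.05 s, during which the arm holds its last target. There are 200 camera calls.

## Working session

There is one attempt and no reset: what is moved stays moved. The work goes in short steps, Python scripts to look and compute and a tool call to move; the robot and the scene stay as the last step left them, time stands still between calls to the robot, and variables do not carry over. Pictures are saved under pics/ and viewed, about 8 in all and at most 12, crops included, and the job is handed in when it is done.

Besides the shell and the picture viewer there is one more tool, called after ">>>" as a command line: name --argument value ..., lists and objects as JSON in quotes. apply_moves: Moves the arm, as the interface text tells. Its arguments: {"type":"object","properties":{"commands":{"type":"array"},"squeeze":{"type":"number"}},"required":["commands"]}

```bash
ls; mkdir -p pics
cat > h.py <<'E'
from plant import *
import numpy as np, cv2
def w(p,cam):
    m=camera_model(cam); return np.array(m["R"]).T@(np.array(p)-np.array(m["t"]))
E
python3 - <<'E'
from h import *
for c in ("scene","top"):
    im,d=read_camera(c); cv2.imwrite(f"pics/{c}0.png",im); np.save(c+"_d.npy",d)
    m=camera_model(c); print(c,w([0,0,0],c).round(3), np.array(m["R"]).round(2).tolist())
    for q in ("bottle","cap","cap_grip","tray_in"):
        for r in spot_point(q,c)[:3]: print(q,w(r["point"],c).round(3),round(r["conf"],2))
print(read_state())
E
```

```text
pics
scene [ 1.27  -0.294  0.63 ] [[0.37, 0.93, 0.01], [0.53, -0.2, -0.83], [-0.77, 0.31, -0.56]]
bottle [ 0.522 -0.197  0.001] 0.73
bottle [ 0.302 -0.171 -0.001] 0.67
bottle [ 0.716 -0.198 -0.003] 0.58
cap [ 0.52  -0.197  0.089] 0.97
cap_grip [ 0.519 -0.198  0.105] 0.93
tray_in [0.525 0.208 0.006] 0.8
tray_in [ 0.521 -0.199  0.085] 0.67
top [0.25  0.007 1.428] [[0.02, -1.0, -0.01], [-0.98, -0.02, -0.19], [0.19, 0.02, -0.98]]
bottle [ 0.299 -0.172 -0.003] 0.92
bottle [ 0.526  0.201 -0.002] 0.73
bottle [0.525 0.201 0.001] 0.57
cap [ 0.518 -0.196  0.078] 0.86
cap_grip [ 0.518 -0.199  0.109] 0.82
tray_in [0.526 0.202 0.   ] 0.64
{'t': 0.5, 'q': array([ 1.11358449e+00,  1.30389187e-01,  1.48823162e+00, -6.62138978e-06,
        1.52299904e+00, -8.54042475e-02]), 'dq': array([ 0.00061039,  0.00183087, -0.00049355, -0.00051502, -0.00056841,
        0.00039699]), 'joint_torque': array([-6.49396516e-04, -5.59179139e+01, -4.91567266e+01,  7.68256257e-02,
        2.43892655e-02, -2.38187062e-05]), 'tool_pos': array([0.21795991, 0.55900136, 0.2186243 ]), 'orientation': array([-5.80675095e-01, -3.08746094e+00,  4.39373510e-05]), 'force': array([-0.31789294, -0.32549865, -0.04786192]), 'wrist_torque': array([-0.04374905,  0.03180325, -0.00659021]), 'opening': 0.09329899108262497}
```

Run:
```python
from h import *
import cv2
a=cv2.imread("pics/scene0.png");b=cv2.imread("pics/top0.png")
cv2.imwrite("pics/both.png",cv2.resize(np.vstack([a,b]),(512,768))[:, :]) 
for c in ("top","scene"):
    m=camera_model(c);K=np.array(m["intrinsics"]);d=np.load(c+"_d.npy")
    v,u=np.mgrid[:384,:512]; P=np.stack([(u-K[0,2])/K[0,0]*d,(v-K[1,2])/K[1,1]*d,d],-1)
    W=(P-np.array(m["t"]))@np.array(m["R"])
    s=(d>0)&(np.hypot(W[...,0]-.52,W[...,1]+.197)<.05)&(W[...,2]>.118)
    q=W[s]; print(c,len(q),q.mean(0).round(4),q.min(0).round(4),q.max(0).round(4), cv2.minEnclosingCircle(q[:,:2].astype(np.float32)))
    t=K@(np.array(m["R"])@np.array([.525,.205,.004])+m["t"]); print(t[:2]/t[2])
    t=K@(np.array(m["R"])@np.array([.52,-.197,.127])+m["t"]); print(t[:2]/t[2])
    s=(d>0)&(np.hypot(W[...,0]-.525,W[...,1]-.203)<.14)&(W[...,2]>.009)&(W[...,2]<.018)
    q=W[s]; print('tray',len(q),cv2.minAreaRect(q[:,:2].astype(np.float32)))
    print('tallest near cap',[(W[s2].round(3).tolist()) for s2 in [np.unravel_index(np.argmax(np.where((d>0)&(np.hypot(W[...,0]-.52,W[...,1]+.197)<.16)&(np.hypot(W[...,0]-.52,W[...,1]+.197)>.04),W[...,2],-1)),d.shape)]])
```

```text
top 350 [ 0.5208 -0.1978  0.1242] [ 0.4934 -0.226   0.1181] [ 0.55   -0.1705  0.1308] ((0.5215964317321777, -0.19685401022434235), 0.0293117742985487)
[199.57342732 192.95230587]
[344.00357024 189.25735376]
tray 259 ((0.5260782241821289, 0.20130690932273865), (0.17085692286491394, 0.17017319798469543), 77.71942901611328)
tallest near cap [[0.642, -0.299, 0.046]]
scene 333 [ 0.5275 -0.1977  0.1254] [ 0.4945 -0.2251  0.118 ] [ 0.5531 -0.1682  0.1296] ((0.5235218405723572, -0.19779926538467407), 0.029715830460190773)
[318.80500069 197.9810969 ]
[172.26984991 189.23620308]
tray 384 ((0.5267351865768433, 0.20374763011932373), (0.1713998168706894, 0.17437419295310974), 78.2800064086914)
tallest near cap [[0.643, -0.297, 0.048]]
```

View pics/scene0.png

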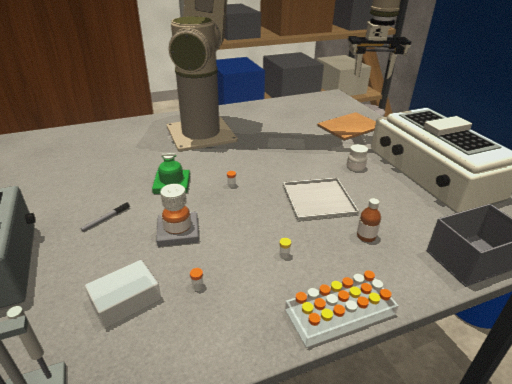

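View pics/top0.png

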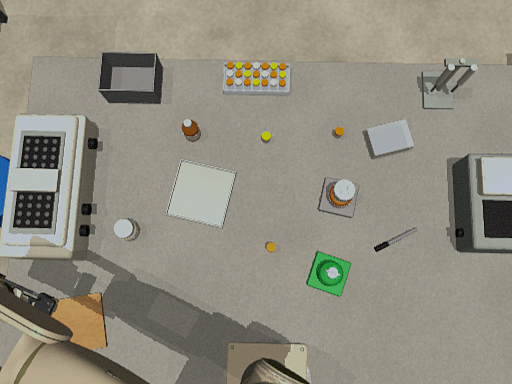

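The scene view shows the white cap on the amber bottle at about (172,189), and the top view shows it at (344,189). Depth puts it at about (0.521, -0.197), top 0.127. The green look-alike is at (331,271) in the top view, about 0.22 m away. The tray is at about (0.526, 0.202). Moving above the cap now, turned to leave the wrist room.

>>> apply_moves --commands '[2, -5, 0, 0, 0, -0.156, 9.3, 2, -5, 0, 0, 0, -0.156, 9.3, 2, -5, 0, 0, 0, -0.156, 9.3, 2, -5, 0, 0, 0, -0.156, 9.3, 2, -5, 0, 0, 0, -0.156, 9.3, 2, -5, 0, 0, 0, -0.156, 9.3, 2, -5, 0, 0, 0, -0.156, 9.3, 2, -5, 0, 0, 0, -0.156, 9.3]' --squeeze 25

```text
t: 1.5
tool_pos: [0.3797, 0.1498, 0.2187]
orientation: [2.309, 2.128, 0.006]
force: [0.4, 0.1, -0.4]
opening: 0.0928
```

>>> apply_moves --commands '[2, -5, 0, 0, 0, -0.156, 9.3, 2, -5, 0, 0, 0, -0.156, 9.3, 2, -5, 0, 0, 0, -0.156, 9.3, 2, -5, 0, 0, 0, -0.156, 9.3, 2, -5, 0, 0, 0, -0.156, 9.3, 2, -5, 0, 0, 0, -0.156, 9.3, 2, -5, 0, 0, 0, -0.156, 9.3, 0, 0, 0, 0, 0, 0, 9.3]'

```text
t: 2.5
tool_pos: [0.5235, -0.2165, 0.2202]
orientation: [3.084, 0.55, 0.01]
force: [-0.0, 0.8, -0.9]
opening: 0.0931
```

>>> apply_moves --commands '[-0.25, 1.95, 0, 0.008, 0.008, 0, 9.3, 0, 0, -2.5, 0, 0, 0, 9.3, 0, 0, -2.5, 0, 0, 0, 9.3, 0, 0, 0, 0, 0, 0, 9.3]'

```text
t: 3.0
tool_pos: [0.5203, -0.1893, 0.1706]
orientation: [-3.088, -0.562, -0.001]
force: [-0.8, 0.2, 0.3]
opening: 0.093
```

Run:
```python
from h import *
from scipy.spatial.transform import Rotation as Rn
s=read_state(); print(s["t"],s["tool_pos"].round(4),s["q"].round(3),s["force"].round(2)); print(Rn.from_rotvec(s["orientation"]).as_matrix().round(4))
```

```text
3.0 [ 0.5203 -0.1893  0.1706] [-0.443  0.034  1.678  0.003  1.431  0.767] [-0.81  0.23  0.35]
[[ 9.358e-01  3.526e-01 -1.000e-04]
 [ 3.526e-01 -9.358e-01  3.100e-03]
 [ 1.000e-03 -2.900e-03 -1.000e+00]]
```

>>> apply_moves --commands '[0.1, -0.75, 0, -0.003, 0, 0, 9.3, 0, 0, -2, 0, 0, 0, 9.3, 0, 0, -2, 0, 0, 0, 9.3, 0, 0, -2, 0, 0, 0, 9.3, 0, 0, 0, 0, 0, 0, 9.3]'

```text
t: 3.62
tool_pos: [0.5227, -0.1956, 0.111]
orientation: [3.087, 0.567, 0.007]
force: [0.6, 0.7, -0.4]
opening: 0.0927
```

Run:
```python
from h import *
a=read_camera("scene")[0]; b=read_camera("top")[0]
cv2.imwrite("pics/v3.png",np.hstack([cv2.resize(a[120:270,100:250],(400,400)),cv2.resize(b[110:260,270:420],(400,400))]))
for c in ("scene","top"):
    for r in spot_point("cap_grip",c)[:2]: print(w(r["point"],c).round(3),r["conf"])
print(read_state()["tool_pos"])
```

```text
[ 0.52  -0.195  0.108] 0.94
[ 0.52  -0.198  0.08 ] 0.66
[ 0.517 -0.198  0.11 ] 0.54
[ 0.52479559 -0.19662293  0.11442192]
```

View pics/v3.png

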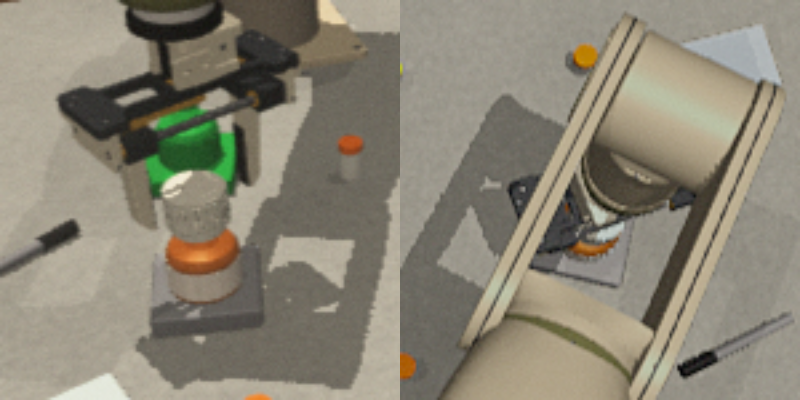

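The crop shows the fingers straddling the cap, tips at about (140,215) and (248,180) with the cap between them. A small x correction, then down to grip height.

>>> apply_moves --commands '[-0.35, 0, -1, 0, 0, 0, 9.3, 0, 0, -1.2, 0, 0, 0, 9.3, 0, 0, 0, 0, 0, 0, 9.3, 0, 0, 0, 0, 0, 0, 9.3]'

```text
t: 4.32
tool_pos: [0.5217, -0.197, 0.0922]
orientation: [3.083, 0.566, 0.016]
force: [-0.5, 1.0, 0.0]
opening: 0.0927
```

```bash
cat > s.py <<'E'
from h import *
from scipy.spatial.transform import Rotation as Rn
s=read_state(); M=Rn.from_rotvec(s["orientation"]).as_matrix()
print(round(s["t"],2),s["tool_pos"].round(4),"q6",s["q"][5].round(3),"F",s["force"].round(2),"T",s["wrist_torque"].round(2),"op",round(s["opening"],4))
print("z",M[:,2].round(4),"jaw deg",np.degrees(np.arctan2(M[1,1],M[0,1])).round(1))
E
python3 s.py
```

```text
4.33 [ 0.5217 -0.197   0.0922] q6 0.754 F [-0.54  1.02  0.04] T [-0.01  0.16  0.05] op 0.0927
z [ 0.0115 -0.0052 -0.9999] jaw deg -69.2
```

>>> apply_moves --commands '[0, 0, 0, 0.005, 0.01, 0, 6.5, 0, 0, 0, 0, 0, 0, 5.4, 0, 0, 0, 0, 0, 0, 5.0, 0, 0, 0, 0, 0, 0, 5.0, 0, 0, 0, 0, 0, 0, 5.0, 0, 0, 0, 0, 0, 0, 5.0]' --squeeze 50

```text
t: 5.08
tool_pos: [0.5223, -0.1972, 0.0929]
orientation: [3.089, 0.568, 0.003]
force: [-0.7, -0.1, -0.7]
opening: 0.0556
```

```bash
python3 s.py
```

```text
5.08 [ 0.5223 -0.1972  0.0929] q6 0.754 F [-0.68 -0.06 -0.67] T [-0.01  0.12  0.03] op 0.0556
z [ 1.8e-03 -3.0e-04 -1.0e+00] jaw deg -69.2
```

>>> apply_moves --commands '[0, 0, -0.1, 0, 0, 0, 5.0, 0, 0, -0.1, 0, 0, 0, 5.0]'

```text
t: 5.32
tool_pos: [0.5223, -0.1973, 0.0914]
orientation: [3.089, 0.567, 0.003]
force: [-1.1, -0.3, 3.4]
opening: 0.0557
```

>>> apply_moves --commands '[0, 0, -0.1, 0, 0, 0, 5.0]'

```text
t: 5.45
tool_pos: [0.5223, -0.1973, 0.0905]
orientation: [3.089, 0.568, 0.003]
force: [-1.5, 1.0, 3.2]
opening: 0.0553
```

>>> apply_moves --commands '[0, 0, -0.1, 0, 0, 0, 5.0]'

```text
t: 5.58
tool_pos: [0.5223, -0.1973, 0.0896]
orientation: [3.089, 0.568, 0.003]
force: [-1.4, 0.6, 4.3]
opening: 0.0554
```

>>> apply_moves --commands '[0, 0, -0.1, 0, 0, 0, 5.0]'

```text
t: 5.7
tool_pos: [0.5224, -0.1973, 0.0886]
orientation: [3.089, 0.568, 0.003]
force: [-2.9, 0.7, 3.9]
opening: 0.0554
```

>>> apply_moves --commands '[0, 0, -0.1, 0, 0, 0, 5.0]'

```text
t: 5.82
tool_pos: [0.5224, -0.1973, 0.0876]
orientation: [3.089, 0.568, 0.003]
force: [-3.0, 1.2, 4.4]
opening: 0.0556
```

>>> apply_moves --commands '[0, 0, -0.1, 0, 0, 0, 5.0]'

```text
t: 5.95
tool_pos: [0.5224, -0.1973, 0.0866]
orientation: [3.089, 0.568, 0.003]
force: [-2.0, 1.6, 5.2]
opening: 0.0554
```

>>> apply_moves --commands '[0, 0, -0.1, 0, 0, 0, 5.0]'

```text
t: 6.08
tool_pos: [0.5224, -0.1973, 0.0856]
orientation: [3.089, 0.568, 0.003]
force: [-1.1, 1.3, 4.5]
opening: 0.0555
```

>>> apply_moves --commands '[0, 0, -0.1, 0, 0, 0, 5.0]'

```text
t: 6.2
tool_pos: [0.5224, -0.1973, 0.0847]
orientation: [3.089, 0.568, 0.003]
force: [-3.6, 2.0, 6.8]
opening: 0.0555
```

>>> apply_moves --commands '[0, 0, -0.05, 0, 0, 0, 5.0]'

```text
t: 6.32
tool_pos: [0.5224, -0.1973, 0.0845]
orientation: [3.089, 0.568, 0.003]
force: [-4.2, 2.2, 7.6]
opening: 0.0555
```

>>> apply_moves --commands '[0, 0, -0.05, 0, 0, 0, 5.0]'

```text
t: 6.45
tool_pos: [0.5224, -0.1973, 0.0844]
orientation: [3.089, 0.568, 0.003]
force: [-4.9, 2.6, 8.9]
opening: 0.0558
```

>>> apply_moves --commands '[0, 0, -0.1, 0, 0, 0, 5.0]'

```text
t: 6.58
tool_pos: [0.5225, -0.1973, 0.084]
orientation: [3.089, 0.568, 0.003]
force: [-5.6, 2.5, 11.1]
opening: 0.0556
```

>>> apply_moves --commands '[0, 0, -0.1, 0, 0, 0, 5.0]'

```text
t: 6.7
tool_pos: [0.5225, -0.1973, 0.0838]
orientation: [3.089, 0.568, 0.003]
force: [-6.7, 1.9, 12.5]
opening: 0.0557
```

```bash
python3 s.py
```

```text
6.7 [ 0.5225 -0.1973  0.0838] q6 0.754 F [-6.72  1.92 12.52] T [ 0.43  1.27 -0.  ] op 0.0557
z [ 2.1e-03 -7.0e-04 -1.0e+00] jaw deg -69.2
```

>>> apply_moves --commands '[-0.05, 0.02, -0.15, 0, 0, 0, 5.0]'

```text
t: 6.82
tool_pos: [0.5225, -0.1973, 0.0836]
orientation: [3.088, 0.568, 0.005]
force: [-4.2, 2.2, 14.3]
opening: 0.0554
```

>>> apply_moves --commands '[-0.05, 0.0, -0.12, 0, 0, 0, 5.0]'

```text
t: 6.95
tool_pos: [0.5225, -0.1973, 0.0837]
orientation: [3.088, 0.568, 0.006]
force: [-5.0, 3.1, 13.5]
opening: 0.0557
```

>>> apply_moves --commands '[-0.05, 0.0, -0.18, 0, 0, 0, 5.0]'

```text
t: 7.08
tool_pos: [0.5225, -0.1974, 0.0833]
orientation: [3.087, 0.568, 0.008]
force: [-6.5, 3.7, 16.7]
opening: 0.0554
```

>>> apply_moves --commands '[-0.05, 0.0, -0.18, 0, 0, 0, 5.0]'

```text
t: 7.2
tool_pos: [0.5226, -0.1974, 0.0832]
orientation: [3.087, 0.568, 0.01]
force: [-7.0, 4.0, 16.7]
opening: 0.0557
```

>>> apply_moves --commands '[-0.03, 0.0, -0.18, 0.001, 0.004, 0.1, 5.0, -0.03, 0.0, -0.18, 0.001, 0.004, 0.1, 5.0]'

```text
t: 7.45
tool_pos: [0.523, -0.1974, 0.0826]
orientation: [-3.015, -0.882, -0.001]
force: [-6.1, 3.9, 13.6]
opening: 0.0555
```

```bash
python3 s.py
```

```text
7.45 [ 0.523  -0.1974  0.0826] q6 0.548 F [-6.06  3.91 13.62] T [ 0.68  1.31 -0.14] op 0.0555
z [ 8.e-04  4.e-04 -1.e+00] jaw deg -57.4
```

>>> apply_moves --commands '[-0.04, 0.0, -0.21, 0.001, 0.001, 0.02, 5.0]'

```text
t: 7.58
tool_pos: [0.523, -0.1973, 0.082]
orientation: [-3.004, -0.914, -0.001]
force: [-8.2, 4.6, 18.9]
opening: 0.0558
```

>>> apply_moves --commands '[-0.04, 0.0, -0.2, 0.001, 0.002, 0.1, 5.0]'

```text
t: 7.7
tool_pos: [0.5229, -0.1971, 0.0817]
orientation: [-2.952, -1.066, 0.0]
force: [-9.3, 7.2, 20.2]
opening: 0.0554
```

```bash
python3 s.py
```

```text
7.7 [ 0.5229 -0.1971  0.0817] q6 0.424 F [-9.34  7.18 20.19] T [ 0.97  1.77 -0.18] op 0.0554
z [-0.0012  0.0027 -1.    ] jaw deg -50.3
```

>>> apply_moves --commands '[-0.08, 0.05, -0.16, 0.0, 0.0, 0.1, 5.0]' --squeeze 60

```text
t: 7.82
tool_pos: [0.5228, -0.1968, 0.0821]
orientation: [-2.894, -1.217, -0.001]
force: [-6.4, 3.3, 16.9]
opening: 0.0557
```

>>> apply_moves --commands '[-0.08, 0.05, -0.17, 0.0, 0.0, 0.12, 5.0]'

```text
t: 7.95
tool_pos: [0.5227, -0.1965, 0.0822]
orientation: [-2.814, -1.394, -0.003]
force: [-7.4, 3.0, 15.7]
opening: 0.0556
```

```bash
python3 s.py
```

```text
7.95 [ 0.5227 -0.1965  0.0822] q6 0.198 F [-7.4   2.97 15.68] T [ 0.4   1.31 -0.23] op 0.0556
z [ 0.0012  0.0014 -1.    ] jaw deg -37.3
```

>>> apply_moves --commands '[-0.08, 0.02, -0.18, 0.0, 0.001, 0.12, 5.0]'

```text
t: 8.07
tool_pos: [0.5225, -0.1963, 0.0822]
orientation: [-2.723, -1.566, -0.003]
force: [-6.1, 4.8, 16.8]
opening: 0.0554
```

>>> apply_moves --commands '[-0.08, 0.02, -0.18, 0.0, 0.001, 0.12, 5.0]'

```text
t: 8.2
tool_pos: [0.5223, -0.196, 0.0821]
orientation: [-2.621, -1.732, -0.003]
force: [-7.0, 4.9, 16.4]
opening: 0.0556
```

```bash
python3 s.py
```

```text
8.2 [ 0.5223 -0.196   0.0821] q6 -0.05 F [-6.97  4.89 16.4 ] T [ 0.69  1.32 -0.2 ] op 0.0556
z [ 0.0015  0.0013 -1.    ] jaw deg -23.1
```

>>> apply_moves --commands '[-0.08, 0.02, -0.18, 0.0, 0.001, 0.12, 5.0, -0.08, 0.02, -0.18, 0.0, 0.001, 0.12, 5.0]'

```text
t: 8.45
tool_pos: [0.5218, -0.1957, 0.0821]
orientation: [2.387, 2.042, 0.003]
force: [-7.6, 4.8, 17.3]
opening: 0.0554
```

>>> apply_moves --commands '[-0.08, 0.02, -0.18, 0.0, 0.001, 0.12, 5.0]'

```text
t: 8.57
tool_pos: [0.5215, -0.1956, 0.0821]
orientation: [2.256, 2.186, 0.003]
force: [-7.2, 3.9, 16.9]
opening: 0.0555
```

```bash
python3 s.py
```

```text
8.57 [ 0.5215 -0.1956  0.0821] q6 -0.421 F [-7.24  3.95 16.88] T [ 0.64  1.42 -0.23] op 0.0555
z [ 1.5e-03  9.0e-04 -1.0e+00] jaw deg -1.8
```

>>> apply_moves --commands '[-0.06, 0.02, -0.18, 0.0, 0.001, 0.12, 5.0, -0.06, 0.02, -0.18, 0.0, 0.001, 0.12, 5.0]'

```text
t: 8.82
tool_pos: [0.5211, -0.1965, 0.0825]
orientation: [1.967, 2.447, -0.001]
force: [-9.0, 1.1, 20.0]
opening: 0.0556
```

>>> apply_moves --commands '[-0.06, 0.02, -0.18, 0.0, 0.001, 0.12, 5.0]'

```text
t: 8.95
tool_pos: [0.5213, -0.197, 0.0828]
orientation: [1.811, 2.563, -0.002]
force: [-7.2, 2.5, 12.3]
opening: 0.0553
```

```bash
python3 s.py
```

```text
8.95 [ 0.5213 -0.197   0.0828] q6 -0.792 F [-7.18  2.52 12.34] T [0.38 1.15 0.07] op 0.0553
z [ 0.0023 -0.0029 -1.    ] jaw deg 19.5
```

>>> apply_moves --commands '[0, 0, 0.2, 0, 0, 0, 5.0, 0, 0, 0.2, 0, 0, 0, 5.0, 0, 0, 0.2, 0, 0, 0, 5.0, 0, 0, 0.2, 0, 0, 0, 5.0]'

```text
t: 9.45
tool_pos: [0.5215, -0.1972, 0.0914]
orientation: [1.808, 2.564, -0.001]
force: [-1.6, 0.0, 2.2]
opening: 0.0554
```

>>> apply_moves --commands '[0, 0, 0.15, 0, 0, 0, 5.0, 0, 0, 0.15, 0, 0, 0, 5.0]'

```text
t: 9.7
tool_pos: [0.5213, -0.1971, 0.0939]
orientation: [1.809, 2.564, -0.002]
force: [-0.1, 0.4, -0.3]
opening: 0.0555
```

>>> apply_moves --commands '[0, 0, 0.15, 0, 0, 0, 5.0, 0, 0, 0.15, 0, 0, 0, 5.0]'

```text
t: 9.95
tool_pos: [0.5211, -0.197, 0.0963]
orientation: [1.809, 2.565, -0.002]
force: [-0.2, -0.1, -1.0]
opening: 0.0554
```

```bash
python3 s.py
```

```text
9.95 [ 0.5211 -0.197   0.0963] q6 -0.794 F [-0.21 -0.06 -0.96] T [-0.09 -0.01 -0.03] op 0.0554
z [ 0.0019 -0.0026 -1.    ] jaw deg 19.6
```

>>> apply_moves --commands '[0, 0, 0.4, 0, 0, 0, 5.0, 0, 0, 0.4, 0, 0, 0, 5.0]'

```text
t: 10.2
tool_pos: [0.5209, -0.1969, 0.1044]
orientation: [1.81, 2.565, -0.002]
force: [0.2, 0.1, -1.3]
opening: 0.0551
```

>>> apply_moves --commands '[0, 0, 0.8, 0, 0, 0, 5.0, 0, 0, 1, 0, 0, 0, 5.0, 0, 0, 1.5, 0, 0, 0, 5.0, 0, 0, 2, 0, 0, 0, 5.0, 0, 0, 2, 0, 0, 0, 5.0, 0, 0, 1, 0, 0, 0, 5.0, 0, 0, 0, 0, 0, 0, 5.0]'

```text
t: 11.08
tool_pos: [0.5219, -0.1973, 0.1957]
orientation: [1.807, 2.561, -0.001]
force: [-0.9, 0.6, -0.8]
opening: 0.0555
```

```bash
python3 s.py
python3 - <<'E'
from h import *
a=read_camera("scene")[0]
cv2.imwrite("pics/v4.png",cv2.resize(a[80:270,80:270],(480,480)))
E
```

```text
11.07 [ 0.5219 -0.1973  0.1957] q6 -0.794 F [-0.94  0.55 -0.76] T [-0.01  0.06 -0.01] op 0.0555
z [ 0.0055 -0.0043 -1.    ] jaw deg 19.6
```

View pics/v4.png

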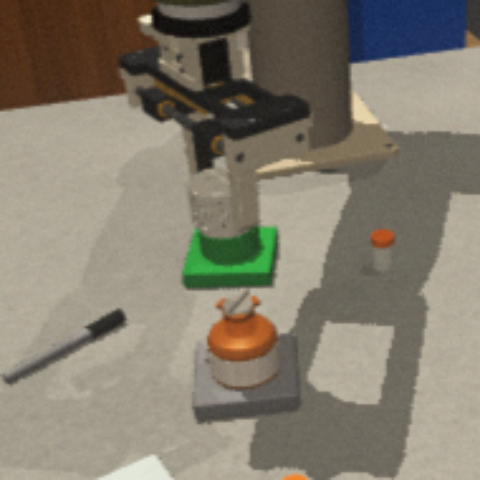

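The picture shows the cap held in the fingers at about (210,200) and the open neck below at (238,305). Carrying it to the tray.

>>> apply_moves --commands '[0.05, 3, 0, 0, 0.003, 0, 5.0, 0.05, 5, 0, 0, 0, 0, 5.0, 0.05, 5, 0, 0, 0, 0, 5.0, 0.05, 5, 0, 0, 0, 0, 5.0, 0.05, 5, 0, 0, 0, 0, 5.0, 0.05, 5, 0, 0, 0, 0, 5.0, 0.05, 5, 0, 0, 0, 0, 5.0, 0.05, 4, 0, 0, 0, 0, 5.0]'

```text
t: 12.12
tool_pos: [0.5197, 0.181, 0.1863]
orientation: [-1.816, -2.556, 0.014]
force: [0.0, -0.4, -1.0]
opening: 0.0558
```

>>> apply_moves --commands '[0, 2, 0, 0, 0, 0, 5.0, 0, 0, 0, 0, 0, 0, 5.0, 0, 0, 0, 0, 0, 0, 5.0]'

```text
t: 12.5
tool_pos: [0.5174, 0.2037, 0.1829]
orientation: [-1.808, -2.558, 0.02]
force: [0.9, 0.1, -0.1]
opening: 0.0555
```

```bash
python3 s.py
```

```text
12.5 [0.5174 0.2037 0.1829] q6 -0.057 F [ 0.91  0.07 -0.11] T [-0.06  0.04  0.05] op 0.0555
z [-0.015  -0.0053 -0.9999] jaw deg 19.5
```

>>> apply_moves --commands '[0.8, 0, -2, 0.005, -0.015, 0, 5.0, 0, 0, -3, 0, 0, 0, 5.0, 0, 0, -3, 0, 0, 0, 5.0, 0, 0, -3, 0, 0, 0, 5.0, 0, 0, -2, 0, 0, 0, 5.0, 0, 0, -1, 0, 0, 0, 5.0, 0, 0, 0, 0, 0, 0, 5.0]'

```text
t: 13.38
tool_pos: [0.5262, 0.1953, 0.0385]
orientation: [1.824, 2.556, -0.002]
force: [0.0, 0.3, -0.6]
opening: 0.0553
```

```bash
python3 s.py
```

```text
13.38 [0.5262 0.1953 0.0385] q6 -0.065 F [ 0.01  0.27 -0.56] T [-0.07  0.09 -0.01] op 0.0553
z [ 6.0e-04 -1.9e-03 -1.0e+00] jaw deg 19.0
```

>>> apply_moves --commands '[0, 0.6, -1, 0, 0, 0, 5.0, 0, 0, -0.7, 0, 0, 0, 5.0, 0, 0, -0.3, 0, 0, 0, 5.0, 0, 0, 0, 0, 0, 0, 5.0]'

```text
t: 13.88
tool_pos: [0.5281, 0.2021, 0.0197]
orientation: [1.823, 2.554, 0.003]
force: [-0.1, 0.2, -0.6]
opening: 0.0554
```

>>> apply_moves --commands '[0, 0, -0.15, 0, 0, 0, 5.0, 0, 0, -0.15, 0, 0, 0, 5.0]'

```text
t: 14.12
tool_pos: [0.5286, 0.2023, 0.0171]
orientation: [1.822, 2.553, 0.004]
force: [0.4, 0.4, -0.5]
opening: 0.0552
```

```bash
python3 s.py
```

```text
14.12 [0.5286 0.2023 0.0171] q6 -0.054 F [ 0.36  0.42 -0.45] T [-0.03 -0.02 -0.02] op 0.0552
z [ 5.4e-03 -5.0e-04 -1.0e+00] jaw deg 19.0
```

>>> apply_moves --commands '[0, 0, -0.15, 0, 0.005, 0, 5.0, 0, 0, -0.1, 0, 0, 0, 5.0]'

```text
t: 14.38
tool_pos: [0.5287, 0.2023, 0.0147]
orientation: [1.825, 2.557, -0.0]
force: [-0.5, -1.0, 0.2]
opening: 0.0558
```

>>> apply_moves --commands '[0, 0, -0.1, 0, 0, 0, 5.0]'

```text
t: 14.5
tool_pos: [0.5287, 0.2023, 0.0136]
orientation: [1.825, 2.557, -0.0]
force: [0.4, -0.0, -0.3]
opening: 0.0557
```

>>> apply_moves --commands '[0, 0, -0.1, 0, 0, 0, 5.0]'

```text
t: 14.62
tool_pos: [0.5288, 0.2022, 0.0127]
orientation: [1.825, 2.556, -0.0]
force: [-1.2, -1.8, 3.9]
opening: 0.0558
```

>>> apply_moves --commands '[0, 0, -0.1, 0, 0, 0, 5.0]'

```text
t: 14.75
tool_pos: [0.5288, 0.2022, 0.0118]
orientation: [1.825, 2.556, -0.0]
force: [-1.7, -1.0, 2.6]
opening: 0.0552
```

Contact is at TCP z of about 0.013, as expected. Releasing.

>>> apply_moves --commands '[0, 0, 0.05, 0, 0, 0, 5.0, 0, 0, 0, 0, 0, 0, 6.2, 0, 0, 0, 0, 0, 0, 7.5, 0, 0, 0, 0, 0, 0, 8, 0, 0, 0, 0, 0, 0, 8]' --squeeze 10

```text
t: 15.38
tool_pos: [0.529, 0.2023, 0.0124]
orientation: [1.825, 2.556, 0.0]
force: [0.4, -0.2, 0.1]
opening: 0.0797
```

>>> apply_moves --commands '[0, 0, 1, 0, 0, 0, 8, 0, 0, 2, 0, 0, 0, 8, 0, 0, 3, 0, 0, 0, 8, 0, 0, 4, 0, 0, 0, 8, 0, 0, 4, 0, 0, 0, 8, -3, 0, 2, 0, 0, 0, 8, -4, 0, 0, 0, 0, 0, 8, 0, 0, 0, 0, 0, 0, 8]'

```text
t: 16.38
tool_pos: [0.4572, 0.2022, 0.1827]
orientation: [1.824, 2.554, 0.006]
force: [0.1, 0.1, -1.0]
opening: 0.0799
```

```bash
python3 s.py
python3 - <<'E'
from h import *
a=read_camera("scene")[0]; cv2.imwrite("pics/v5.png",a)
for c in ("scene","top"):
    if c=="top": read_camera(c)
    for q in ("cap","tray_in"):
        for r in spot_point(q,c)[:2]: print(c,q,w(r["point"],c).round(3),r["conf"])
E
```

```text
16.38 [0.4572 0.2022 0.1827] q6 -0.016 F [ 0.08  0.11 -1.03] T [-0.04  0.09 -0.02] op 0.0799
z [ 0.0046  0.0012 -1.    ] jaw deg 18.9
scene cap [0.524 0.198 0.006] 0.65
scene cap [ 0.372 -0.002 -0.001] 0.44
scene tray_in [0.525 0.206 0.004] 0.6
top cap [0.531 0.201 0.   ] 0.67
top cap [ 0.694  0.012 -0.   ] 0.61
top tray_in [0.521 0.202 0.002] 0.55
```

View pics/v5.png

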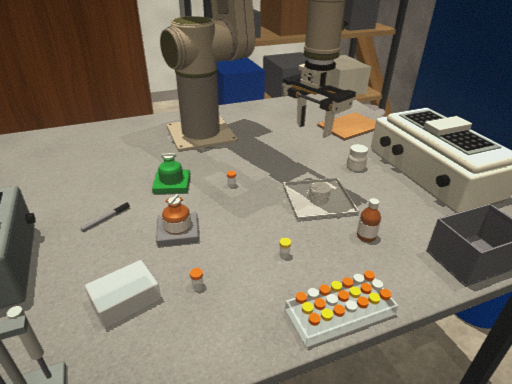

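The picture shows the cap upright in the tray at about (319,190), clear of the gripper, and the bottle open at (175,215). The bystanders are at the same pixels as before. Handing in.

```bash
python3 -c "
from plant import *
print(close_job())"
```

```text
the job is handed in; nothing more can be done
None
```

The cap is off the amber bottle and standing top up on the tray floor. I handed the job in at about 16.5 s; the hand-in gives no verdict.

- **Opening:** I gripped the cap and pressed until the teeth bit, about 8 mm down. I then turned it about 89° counter-clockwise at mostly 15–20 N.
- **Lifting and placing:** The cap lifted off with about 1 N of pull. It touched the tray floor at about 4 N, and I released it there.
- **Last checks:** The cap is at about (0.53, 0.20), within about 1 cm of the tray's centre and at floor height to within about 2 mm. In the last picture it looks upright, the gripper is clear of it, and the bystanders look unmoved.
- **Off the plan:** The push read 13.6 N early in the turn and 12.3 N at the end, probably as the teeth skipped at the stop. It peaked at 20.2 N, and up to about 12 N of sideways force came with it. The networks' cap and tray positions differed by several millimetres between the two cameras, well inside the 62 mm allowed.

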